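Close the hollow-chocolate mould and hold it shut on its pin

TASK

The six chocolate half-shells in each half of the hinged mould are ready to be joined: fold the open upper half down over the lower one like closing a book, without slamming it. Then draw the black-handled steel locating pin out of its round wooden stand and push it down through the holes in both ears of the mould until its collar squeezes the two halves fully shut against the release springs. Finish like that, still gripping the pin's handle and pressing down so that the seam stays closed; leave the cup, pitcher, shaker and timer where they are.

Things in the scene. Friction and masses are not known exactly. Their poses are not given: they have to be found in the camera images.
- mould: lower half of the aluminium mould, a fixed box 170 (x) x 124 (y) mm. Origin: centre of its underside; z up. Flat top (the seam) 50 mm above. Hinge along its +y side; an ear 44 (x) x 40 (y) mm with the lower hole sticks out of its -y side. Two spring buttons stand 9 mm out of the seam near the corners beside the ear and lift the upper half; shutting it takes about 7 N at the ear
- hinge_mid (a point): middle of the hinge axis, at the height of the seam; turns with the lower half (its x is the hinge axis)
- mould_lid (a joint): angle of the upper half, rad: 0 = shut, grows as it opens (1.57 upright, beyond that it leans away from the lower half). The hinge is stiff and stays where it is left; let go after closing, it rests ajar on the springs at about 0.075. The upper half is a 6 mm plate with an 11 mm high rim and six domes 26 mm high on its outer face
- lid_hole (a point): centre of the brass-lined 14.5 mm hole in the ear of the upper half, on the ear's outer face (upper face when shut); z points out of that face. 150 mm from the hinge axis; the ear is 8 mm thick, 44 mm wide along the hinge, reaches with a round end from 130 to 172 mm from the hinge axis; its outer face is bare and flat, good to push on
- base_hole (a point): centre of the mouth of the 11.8 mm hole in the ear of the lower half, at the height of the seam, straight below the upper hole when shut; own z up. The hole goes straight down through the 20 mm thick ear; free space below it to the worktop
- pin_handle (a point): middle of the pin's handle, an upright black cylinder 21 mm in diameter and 45 mm long. The pin is 107 mm long in all: the underside of its collar (27 mm in diameter, 6 mm thick) lies 33.5 mm below this point, its tip 83.5 mm below. z along the pin, tip to handle
- pin_tip (a point): tip of the pin: steel shank 10 mm in diameter and 50 mm long from tip to collar, the last 11 mm tapered to 4 mm. With the pin home and the mould shut the tip is 42 mm below base_hole
- pin: the loose locating pin (90 g), origin at its tip, own z along it towards the handle; at the start it stands upright in the stand with its collar on the stand's top
- pin_stand: round dark wooden stand, 60 mm in diameter at the foot, 52 mm above it and 62 mm high, fixed, with an upright bore 14.4 mm wide and 54 mm deep in which the pin stands. Origin: centre of its underside
- milk_pitcher: steel milk pitcher, 66 x 91 x 98 mm, origin at the centre of its underside; to be left alone
- cocoa_shaker: clear shaker with grey cap, 44 mm in diameter, 90 mm high, origin at the centre of its underside; to be left alone
- espresso_cup: cream espresso cup with blue inside, 58 x 87 x 55 mm, origin at the centre of its underside; to be left alone
- kitchen_timer: red and white wind-up timer, 63 mm in diameter, 42 mm high, origin at the centre of its underside; to be left alone
Things that resemble listed ones, but are neither listed nor needed, are in the scene too. Leave any red look-alike of the pin alone.

How it is judged:
By the outcome, as a careful person would: the job done as asked, in the order asked, and still so for the second after the job is handed in, while the arm keeps its last pose, push and grip.
It also fails if it takes over 56 s, if anything falls off the work surface, if the arm or the gripper's body presses on something with over 40 N, if the wrist force passes 120 N, or if a joint passes its speed limit or range.

ROBOT

A 6-joint arm with a two-finger parallel gripper is mounted at the origin on a cart in front of the work surface, level with it; the furniture and walls round the work are solid. World frame = base frame: x ahead of the robot, y to its left, z up, the work surface at z = 0. Lengths are in m, angles in degrees, forces in N, time in s.
With the tool pointing down it reaches from about 0.4 to 0.825 m from the base axis. Payload 7 kg.
Tool frame: the origin (TCP) lies on the centre line of the jaws, within the pads' length; the fingertips stand 8 mm ahead of it and the grasp point (between the pads) lies 11 mm behind it; z points along the fingers, y is the line along which they close (so a half turn about z gives the same grasp; the last joint's range is limited). The gripper opens to 88 mm and grips with 3 to 60 N. Pads are 19 mm wide; open, the fingers measure 130 mm over their backs; the gripper's body (78 mm by 193 mm) begins 47 mm behind the grasp point.
Start: joints at [-58.551, 20.546, 0.682, 0, -70.136, -16.507], TCP at [0.174, -0.652, 0.235] pointing down, gripper open.
Joint ranges: [-176.03, 176.03], [-82.01, 121.73], [-58.28, 71.71], [-173.87, 95.51], [-174.79, -0.11], [-173.66, 173.66]. Speed limits (degrees/s): [136.94, 136.94, 172.46, 180, 180, 180].

INTERFACE

Orientations are given as [roll, pitch, yaw] about the fixed x, y, z axes, in that order (R = Rz(yaw) Ry(pitch) Rx(roll)).
In Python, from plant import ctrl, vision gives the robot as it stands. The module is installed in compiled form; this text tells all that it offers.
- The arm moves only by the tool move_arm, never from a script. Its argument "moves" is one flat list of numbers, 7 for each row, row after row: the finger opening in cm, from 0 to 8.76, then the shift along the tool's x, y, z in cm, then the turn, a rotation vector about the tool's x, y, z in rad. A call has 1 to 8 rows; each row shifts and turns the commanded pose from where the row before left it, along the tool's axes as they then stand; what a row does not reach is not made up. A row lasts 1/10 s, in which the tool goes at most 50 mm and 8.59 degrees, less where a joint would pass 70% of its speed; a pose out of reach is approached as far as the arm can. A call with a gripper value outside its range is refused whole. The fingers move at their own pace and stop on an object; the grip force is fixed at half the most. Time passes only in rows, so rows that do not move let the fingers close. It gives the time, the measured TCP pose, the force, the opening and the grip force at its end, in the units of the state.
- ctrl.get_obs(): the state, without advancing time (a new reading comes with each control period).
- vision.snapshot(name): name is "side" or "top" or "wrist"; returns (picture, depth): 400x640x3 uint8, red, green, blue; 400x640 float32, m along the optical axis (not along the pixel's ray), 0 where there is no reading.
- vision.camera_model(name): a dict with "vertical_fov" (degrees; the focal length in pixels is half the picture's height over the tangent of half this angle, whatever the lens; pixels are square), "cx", "cy" (the principal point, pixels), "D" ([k1, k2, p1, p2, k3] as OpenCV has them; the pictures are not rectified), "cam_to_world" (4x4, takes a point from camera to world coordinates). Camera axes: x right, y down, z forward; pixel columns grow to the right and rows downward; lengths in m; the calibration is good to about 2 mm. A picture is of the moment at which its call begins: read the wrist's pose just before it. camera_model takes no time and is no camera call; for the wrist camera it gives the pose at the moment of the call.
- ctrl.close_job(): hands the job in; it is judged then, once.
The state is a dict: "clock": time; "joint_pos": joint angles; "qvel": joint speeds; "tau": joint torques, N m; "tool_pos": TCP position; "orientation": TCP orientation; "force": force on the tool from outside, world axes, zero at the start; "moment": the same for the moment, N m; "opening": finger opening in m; "gripper_force": force on a finger pad.
Only numpy, scipy, OpenCV 4.12 (cv2) and the standard library are available. Lean on these libraries where they do the work, as an engineer would, in place of code of your own. Each camera call takes 0.05 s, during which the arm holds its last target. There are 200 camera calls.

## Working session

There is one attempt and no reset: what is moved stays moved. The work goes in short steps, Python scripts to look and compute and a tool call to move; the robot and the scene stay as the last step left them, time stands still between calls to the robot, and variables do not carry over. Pictures are saved under pics/ and viewed, at most 10 in all, crops included, and the job is handed in when it is done.

Besides the shell and the picture viewer there is one more tool, called after "Emit:" as a command line: name --argument value ..., lists and objects as JSON in quotes. move_arm: Moves the arm, as the interface text tells. Its arguments: {"type":"object","properties":{"moves":{"type":"array"}},"required":["moves"]}

```bash
mkdir -p pics; cat > h.py <<'E'
import numpy as np, cv2, pickle
from scipy.spatial.transform import Rotation as Rn
def snap(n, tag):
    from plant import ctrl, vision
    m=vision.camera_model(n); p,d=vision.snapshot(n)
    pickle.dump((m,p,d),open(f'{tag}.pkl','wb')); cv2.imwrite(f'pics/{tag}.png',p[...,::-1]); return m,p,d
def load(tag): return pickle.load(open(f'{tag}.pkl','rb'))
def ray(m,uv):
    f=200/np.tan(np.radians(m['vertical_fov'])/2)
    K=np.array([[f,0,m['cx']],[0,f,m['cy']],[0,0,1.]])
    n=cv2.undistortPoints(np.array(uv,float).reshape(-1,1,2),K,np.array(m['D'],float)).reshape(-1,2)
    T=np.array(m['cam_to_world']); r=np.c_[n,np.ones(len(n))]@T[:3,:3].T
    return T[:3,3],r
def plane(m,uv,z):
    o,r=ray(m,uv); return o+r*((z-o[2])/r[:,2])[:,None]
def dep(m,uv,d): # by depth
    o,r=ray(m,uv); uv=np.array(uv).reshape(-1,2)
    return o+r*np.array([d[int(round(v)),int(round(u))] for u,v in uv])[:,None]
def two(m1,u1,m2,u2):
    o1,r1=ray(m1,u1);o2,r2=ray(m2,u2);a=r1[0]/np.linalg.norm(r1[0]);b=r2[0]/np.linalg.norm(r2[0])
    s=np.linalg.lstsq(np.c_[a,-b],o2-o1,rcond=None)[0];p=o1+a*s[0];q=o2+b*s[1];return (p+q)/2,np.linalg.norm(p-q)
E
python3 - <<'E'
from h import *
from plant import ctrl
np.set_printoptions(precision=3,suppress=True)
for n in('top','side','wrist'):
    m,p,d=snap(n,n+'0'); print(n,m['vertical_fov'],m['cx'],m['cy'],m['D'],np.array(m['cam_to_world']))
print(ctrl.get_obs())
t,s=cv2.imread('pics/top0.png'),cv2.imread('pics/side0.png')
E
```

```text
top 56.785820760216424 326.64869161851 202.88679452595997 [-0.054  0.     0.     0.     0.   ] [[ 0.021 -0.985  0.171  0.305]
 [-1.    -0.024 -0.014 -0.036]
 [ 0.018 -0.171 -0.985  1.094]
 [ 0.     0.     0.     1.   ]]
side 42.06111300398895 330.62182979361563 192.37482396229396 [-0.01  0.    0.    0.    0.  ] [[-0.861 -0.253  0.441 -0.208]
 [-0.508  0.428 -0.747  1.114]
 [-0.    -0.868 -0.497  0.852]
 [ 0.     0.     0.     1.   ]]
wrist 61.21419484808378 316.8752762699196 196.4362165358489 [-0.035  0.     0.     0.     0.   ] [[-0.258  0.92   0.296  0.093]
 [ 0.966  0.245  0.081 -0.674]
 [ 0.002  0.307 -0.952  0.384]
 [ 0.     0.     0.     1.   ]]
{'clock': 0.15, 'joint_pos': array([-58.552,  20.583,   0.645,  -0.013, -70.137, -16.506]), 'qvel': array([-0.016, -0.062,  0.107,  0.052, -0.025,  0.002]), 'tau': array([ -0.002, -58.327,  29.329,   7.001,   0.009,  -0.   ]), 'tool_pos': array([ 0.174, -0.652,  0.234]), 'orientation': array([ 179.925,   -0.009, -165.063]), 'force': array([-0.285, -0.379, -0.135]), 'moment': array([0.001, 0.068, 0.017]), 'gripper_force': 0.0, 'opening': 0.08760835193229949}
```

View pics/top0.png

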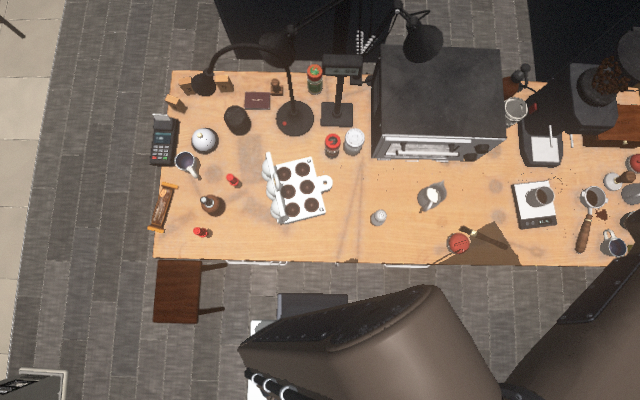

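View pics/side0.png

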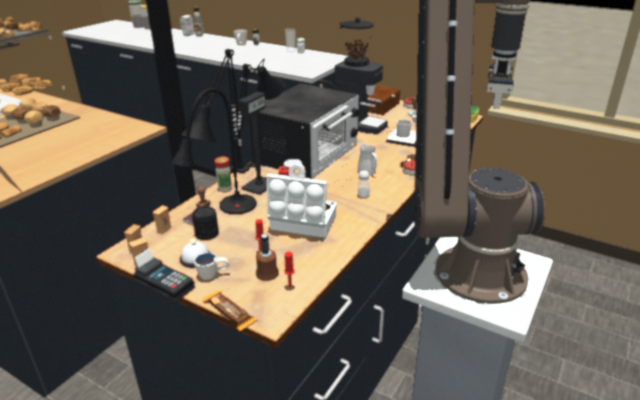

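Top view: the mould is at (298,190) with its ear at (326,184), and the lid is upright at about x=272. Candidates for the pin are the black-handled one in the brown stand (top 211,203; side 266,255), the red ones (top 232,181 and 201,232; side 259,230 and 289,265) and a black jar (top 237,120). By the description I choose the black-handled one, and check it in a crop next.

```bash
python3 - <<'E'
from h import *
np.set_printoptions(precision=3,suppress=True)
t,s=cv2.imread('pics/top0.png'),cv2.imread('pics/side0.png')
a=cv2.resize(t[140:250,180:345],None,fx=4,fy=4,interpolation=2)[:440]
b=cv2.resize(s[155:290,235:350],None,fx=4,fy=4,interpolation=2)
c=np.zeros((540,800,3),np.uint8)
a=cv2.resize(t[145:240,190:340],(450,285),interpolation=2)
b=cv2.resize(s[155:290,235:350],(345,405),interpolation=2)
c[:285,:450]=a;c[:405,455:800]=b
cv2.imwrite('pics/crop0.png',c)
m,p,d=load('top0')
for uv in [(212,207),(325,184),(268,170),(270,190),(276,210),(298,190),(330,200),(267,155)]: print('top',uv,dep(m,[uv],d)[0])
m,p,d=load('side0')
for uv in [(265,240),(266,258),(293,166),(272,180),(325,182),(322,225),(272,222),(270,200)]: print('side',uv,dep(m,[uv],d)[0])
E
```

```text
top (212, 207) [0.465 0.272 0.062]
top (325, 184) [ 0.542 -0.046  0.05 ]
top (268, 170) [0.549 0.103 0.166]
top (270, 190) [0.497 0.096 0.165]
top (276, 210) [0.446 0.078 0.164]
top (298, 190) [0.522 0.031 0.051]
top (330, 200) [ 0.504 -0.062  0.002]
top (267, 155) [0.585 0.106 0.179]
side (265, 240) [0.465 0.292 0.115]
side (266, 258) [0.463 0.296 0.064]
side (293, 166) [0.514 0.091 0.218]
side (272, 180) [0.575 0.107 0.166]
side (325, 182) [0.429 0.066 0.181]
side (322, 225) [0.429 0.082 0.052]
side (272, 222) [0.576 0.118 0.034]
side (270, 200) [0.583 0.112 0.102]
```

View pics/crop0.png

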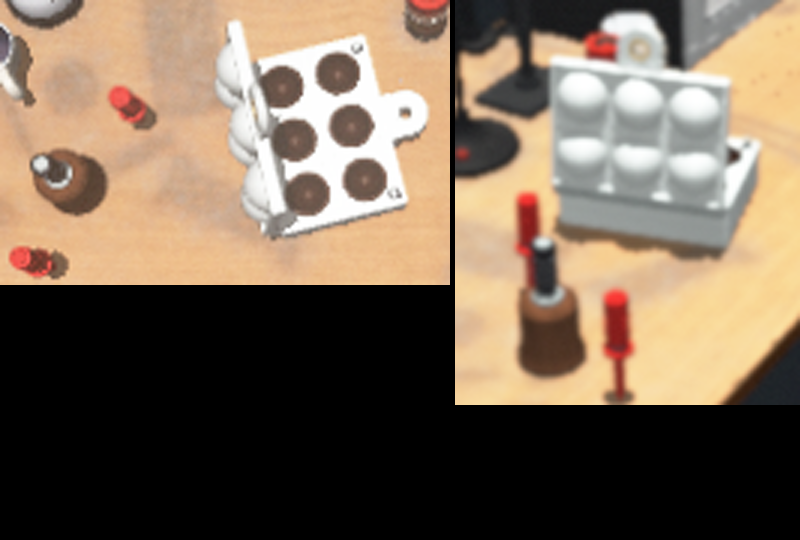

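The crop confirms it: the black handle with a steel collar stands in the brown wooden stand, and both look-alikes are all red. The lid is near upright, and its ear hole is at side pixel (297,171).

```bash
python3 - <<'E'
from h import *
np.set_printoptions(precision=4,suppress=True)
m,p,d=load('top0'); ms,ps,ds=load('side0')
c=plane(m,[(310.7,157.3),(326,212.7),(325.3,182.3)],.05); print('corners,hole',c); e=c[0]-c[1]; print(np.linalg.norm(e[:2]),np.degrees(np.arctan2(e[1],e[0])))
print('lid hole depth',dep(ms,[(296.5,171),(290,168),(303,171),(296,164)],ds))
# lid plate from top crop: top edge ends
print(dep(m,[(268,154),(284,221),(326,210)],d))
# depth cloud of lid face from side
# red things
hs=cv2.cvtColor(p,cv2.COLOR_RGB2HSV); mk=((hs[...,0]<8)|(hs[...,0]>172))&(hs[...,1]>170)&(hs[...,2]>80)
n,l,st,ce=cv2.connectedComponentsWithStats(mk.astype(np.uint8))
for i in range(1,n):
    if st[i,4]>8: print('red',ce[i],st[i],dep(m,[ce[i]],d)[0])
# dark handle in side & top
for mm,pp,dd,(u0,u1,v0,v1) in ((m,p,d,(195,225,185,222)),(ms,ps,ds,(250,285,225,285))):
    V=pp[v0:v1,u0:u1].astype(int).max(2); 
    dk=(V<60).astype(np.uint8); n,l,st,ce=cv2.connectedComponentsWithStats(dk)
    for i in range(1,n):
        if st[i,4]>8: print('dark',st[i]+[u0,v0,0,0,0],ce[i]+[u0,v0],dep(mm,[ce[i]+[u0,v0]],dd))
# stand cylinder top from depth: points with z 0.055-.068 near
vv,uu=np.mgrid[185:235,190:235]; P=dep(m,np.c_[uu.ravel(),vv.ravel()],d); g=P[(P[:,2]>.057)&(P[:,2]<.07)]; print('stand top',len(g),g.min(0),g.max(0),g.mean(0))
vv,uu=np.mgrid[185:235,190:235]; g=P[(P[:,2]>.105)&(P[:,2]<.13)]; print('handle top',len(g),g)
E
```

```text
corners,hole [[ 0.621  -0.0021  0.05  ]
 [ 0.4584 -0.0504  0.05  ]
 [ 0.5471 -0.0465  0.05  ]]
0.16971056059578576 16.530507598117733
lid hole depth [[ 0.6444 -0.1129  0.0777]
 [ 0.5281  0.0849  0.2061]
 [ 0.493   0.0743  0.2014]
 [ 0.5109  0.0803  0.2207]]
[[ 0.5873  0.1031  0.1816]
 [ 0.4313  0.0678  0.0533]
 [ 0.4739 -0.0509 -0.0005]]
red [196.1176 230.2941] [194 228   5   6  17] [0.3943 0.2976 0.1042]
dark [262 239   6  14  69] [264.4493 245.2319] [[0.4668 0.2931 0.0997]]
stand top 189 [0.3906 0.2528 0.0574] [0.503  0.3052 0.0691] [0.4727 0.2751 0.0623]
handle top 89 [[0.4854 0.2841 0.1193]
 [0.4861 0.2826 0.1155]
 [0.4857 0.279  0.1183]
 [0.4861 0.277  0.1162]
 [0.4865 0.2747 0.1147]
 [0.4827 0.2867 0.1188]
 [0.4824 0.2834 0.1206]
 [0.4826 0.281  0.1198]
 [0.4828 0.2785 0.1192]
 [0.4837 0.2772 0.1148]
 [0.4834 0.2739 0.1168]
 [0.4836 0.2714 0.1159]
 [0.4801 0.2896 0.1175]
 [0.4796 0.2859 0.1205]
 [0.4796 0.2831 0.121 ]
 [0.4802 0.2813 0.1181]
 [0.4805 0.279  0.1168]
 [0.48   0.2753 0.1199]
 [0.4807 0.2738 0.1163]
 [0.4809 0.2713 0.1155]
 [0.4824 0.2711 0.1076]
 [0.4772 0.289  0.
[... 914 characters left out ...]
52]
 [0.4027 0.2973 0.1081]
 [0.4027 0.2914 0.1096]
 [0.4    0.2999 0.1079]
 [0.4002 0.2976 0.1067]
 [0.4004 0.2955 0.105 ]
 [0.4002 0.2917 0.1082]
 [0.3974 0.3059 0.1054]
 [0.3974 0.3029 0.1064]
 [0.3973 0.2996 0.1083]
 [0.3976 0.2979 0.1053]
 [0.3976 0.2948 0.1064]
 [0.3976 0.2891 0.1075]
 [0.3946 0.3051 0.1072]
 [0.3947 0.3027 0.1062]
 [0.3948 0.294  0.108 ]
 [0.3947 0.2909 0.1093]
 [0.3951 0.2895 0.1054]
 [0.3919 0.305  0.1068]
 [0.3918 0.2985 0.1102]
 [0.392  0.2965 0.108 ]
 [0.3892 0.3017 0.1081]
 [0.3893 0.2989 0.1082]
 [0.3895 0.297  0.1059]
 [0.3896 0.2944 0.1057]
 [0.3896 0.2913 0.107 ]
 [0.3896 0.2886 0.1071]
 [0.3867 0.3019 0.1067]
 [0.3867 0.2962 0.1077]
 [0.387  0.2915 0.1057]]
```

```bash
cat >> h.py <<'E'
def plan(way, op, start=None):
    """way: list of (pos, rpy, nrows); prints rows in tool frame"""
    if start is None:
        from plant import ctrl
        o=ctrl.get_obs(); start=(o['tool_pos'],o['orientation'])
    p=np.array(start[0],float); R=Rn.from_euler('xyz',start[1],degrees=True)
    for q,a,n in way:
        q=np.array(q,float); w=(R.inv()*Rn.from_euler('xyz',a,degrees=True)).as_rotvec(); p0=p.copy()
        for i in range(n):
            t=p0+(q-p0)*(i+1)/n; s=R.inv().apply(t-p)*100
            print(op,*np.round(s,2),*np.round(w/n,3)); p=t; R=R*Rn.from_rotvec(w/n)
        print('--')
E
python3 - <<'E'
from h import *
D=[180,0,-73.5]
plan([((.36,-.40,.38),[180,0,-120],6),((.51,0.0,.40),D,9)],0)
E
```

```text
0 -4.08 3.26 -2.43 0.0 0.0 -0.131
0 -4.47 2.7 -2.43 0.0 0.0 -0.131
0 -4.78 2.09 -2.43 0.0 0.0 -0.131
0 -5.02 1.45 -2.43 0.0 0.0 -0.131
0 -5.16 0.78 -2.44 0.0 0.0 -0.131
0 -5.22 0.1 -2.44 0.0 0.0 -0.131
--
0 -4.68 0.78 -0.22 -0.0 0.0 -0.09
0 -4.73 0.35 -0.22 -0.0 0.0 -0.09
0 -4.75 -0.07 -0.22 -0.0 0.0 -0.09
0 -4.72 -0.5 -0.22 -0.0 0.0 -0.09
0 -4.66 -0.92 -0.22 -0.0 0.0 -0.09
0 -4.55 -1.34 -0.22 -0.0 0.0 -0.09
0 -4.41 -1.74 -0.22 -0.0 0.0 -0.09
0 -4.24 -2.13 -0.22 -0.0 0.0 -0.09
0 -4.03 -2.51 -0.22 -0.0 0.0 -0.09
--
```

Emit:
move_arm --moves '[0,-3,2.5,-2,0,0,-0.1,0,-3.2,2.2,-2,0,0,-0.1,0,-3.4,1.8,-2,0,0,-0.1,0,-3.6,1.4,-2,0,0,-0.1,0,-3.8,1.0,-2,0,0,-0.1,0,-3.8,0.7,-2,0,0,-0.1,0,-3.9,0.4,-2,0,0,-0.1,0,-3.9,0.1,-1,0,0,-0.1]'

```text
clock: 0.95
tool_pos: [0.3556, -0.3978, 0.3863]
orientation: [-179.9, -0.0, -119.0]
force: [0.8, -0.6, -0.2]
opening: 0.0295
gripper_force: 0.0
```

```bash
python3 - <<'E'
from h import *
plan([((.51,0.0,.40),[180,0,-73.5],10)],0)
E
```

```text
0 -4.23 0.58 -0.14 -0.0 -0.0 -0.079
0 -4.26 0.24 -0.14 -0.0 -0.0 -0.079
0 -4.27 -0.1 -0.14 -0.0 -0.0 -0.079
0 -4.24 -0.44 -0.14 -0.0 -0.0 -0.079
0 -4.2 -0.77 -0.14 -0.0 -0.0 -0.079
0 -4.12 -1.1 -0.14 -0.0 -0.0 -0.079
0 -4.02 -1.43 -0.14 -0.0 -0.0 -0.079
0 -3.9 -1.74 -0.14 -0.0 -0.0 -0.079
0 -3.75 -2.04 -0.14 -0.0 -0.0 -0.079
0 -3.57 -2.33 -0.14 -0.0 -0.0 -0.079
--
```

Emit:
move_arm --moves '[0,-4.2,0.6,-0.1,0,0,-0.08,0,-4.2,0.2,-0.1,0,0,-0.08,0,-4.2,-0.1,-0.2,0,0,-0.08,0,-4.2,-0.4,-0.2,0,0,-0.08,0,-4.2,-0.8,-0.2,0,0,-0.08,0,-4.1,-1.1,-0.2,0,0,-0.08,0,-4,-1.4,-0.2,0,0,-0.08,0,-3.9,-1.7,-0.2,0,0,-0.08]'

```text
clock: 1.75
tool_pos: [0.4776, -0.0814, 0.3987]
orientation: [-180.0, 0.0, -82.4]
force: [0.4, -0.9, -0.1]
opening: 0.0004
gripper_force: 0.0
```

Emit:
move_arm --moves '[0,-3.7,-2,-0.1,0,0,-0.08,0,-3.6,-2.3,0,0,0,-0.08,0,0,0,0,0,0,0,0,0,0,0,0,0,0]'

```text
clock: 2.15
tool_pos: [0.5075, -0.0029, 0.399]
orientation: [179.9, -0.0, -73.3]
force: [0.2, -0.3, -0.3]
opening: 0.0004
gripper_force: 0.0
```

```bash
python3 - <<'E'
from h import *
snap('wrist','w1')
E
```

```text
(no output)
```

View pics/w1.png

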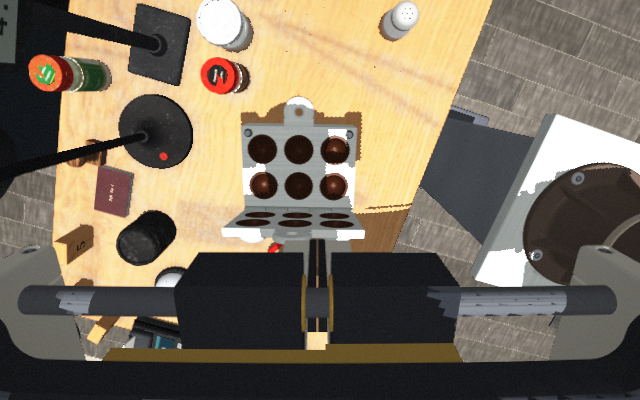

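The wrist view shows the base ear hole at about (299,111) and the lid standing along rows 210–240. The closed gripper hides the lid's ear.

```bash
python3 - <<'E'
from h import *
np.set_printoptions(precision=4,suppress=True)
m,p,d=load('w1'); mt,_,dt=load('top0')
c=cv2.resize(p[90:250,210:380],None,fx=4,fy=4,interpolation=2); 
b=cv2.resize(p[92:130,270:330],(480,304),interpolation=2)
g=cv2.cvtColor(p,cv2.COLOR_RGB2GRAY)
print(g[104:119,290:309])
uv=[(299,111),(243,127),(356,125)]
q=plane(m,uv,.05);print(q, q[2]-q[1])
print(dep(m,uv,d))
# spring buttons
print(plane(m,[(249,132),(349,134)],.059))
# lid plane fit from depth (inner face)
vv,uu=np.mgrid[205:245,215:370];P=dep(m,np.c_[uu.ravel(),vv.ravel()],d)
for T,DD,n in ((m,d,'w'),):
    for z in np.arange(.06,.18,.02):
        s=P[abs(P[:,2]-z)<.01]; print(z,len(s),s.mean(0) if len(s) else '', np.median((s[:,:2]-[.504,.097])@[.284,-.959]) if len(s) else '')
cv2.imwrite('pics/w1c.png',b)
print('hole two-view',two(m,[(299,111)],mt,[(325.3,182.3)]))
E
```

```text
[[173 199 207 182 171 170 211 235 239 229 191 219 232 229 254 255 255 255
  255]
 [171 171 169 171 172 169 171 172 170 167 167 164 163 165 208 234 250 255
  255]
 [174 169 168 169 172 168 169 169 171 169 165 165 164 167 162 165 231 255
  255]
 [171 169 171 172 172 164 157 151 147 145 148 158 166 160 160 166 184 225
  232]
 [171 171 170 171 166 150 135 127 123 116 127 138 154 159 164 166 171 170
  167]
 [172 169 167 167 155 138 115 100 100  98  98 115 138 157 166 167 170 168
  167]
 [173 170 168 161 146 119 101  98  97  93  96 100 126 149 160 169 169 171
  165]
 [173 170 171 164 142 118  97  97  96  95  95  96 114 142 157 166 167 169
  163]
 [173 168 170 163 145 117 101  98  99  95  96  98 112 137 158 169 168 169
  163]
 [173 173 168 163 147 123 104  99  97  91  98  97 117 145 162 167 168 169
  164]
 [173 170 170 168 159 136 109  99  97  94  97  97 124 147 160 167 171 167
  164]
 [171 172 168 169 161 151 137 121 109 106 110 128 146 157 164 166 169 166
  165]
 [172 171 169 171 168 158 155 147 140 137 143 153 156 164 162 166 168 168
  165]
 [170 172 169 172 170 167 162 163 160 158 159 155 162 162 165 169 168 168
  165]
 [172 171 169 172 169 165 167 167 168 162 167 165 167 163 162 166 169 168
  165]]
[[ 0.5469 -0.0458  0.05  ]
 [ 0.619  -0.0006  0.05  ]
 [ 0.4621 -0.0507  0.05  ]] [-0.1568 -0.05    0.    ]
[[ 0.5484 -0.0421  0.0004]
 [ 0.6189 -0.0006  0.0501]
 [ 0.4549 -0.0473 -0.0016]]
[[ 0.6075  0.0024  0.059 ]
 [ 0.4689 -0.0362  0.059 ]]
0.06 725 [0.5073 0.0965 0.0558] 0.0009983616059490836
0.08 410 [0.5101 0.0985 0.0762] 0.0005489704420725504
0.1 192 [0.5058 0.0904 0.1024] 0.007020002582554576
0.12000000000000001 567 [0.5106 0.0893 0.1228] 0.009401094921946738
0.14 331 [0.5104 0.0867 0.1367] 0.012300470555654294
0.16000000000000003 502 [0.5179 0.0874 0.1623] 0.017252453492045038
hole two-view (array([ 0.5467, -0.0462,  0.0521]), np.float64(0.000522012788246463))
```

View pics/w1c.png

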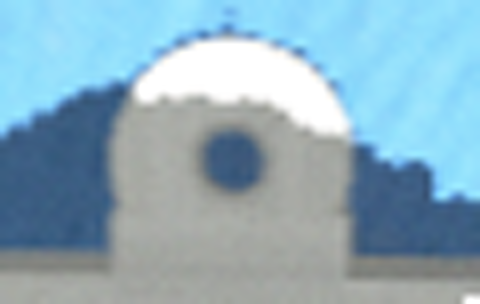

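```bash
cat >> h.py <<'E'
H=np.array([.504,.0978,.05]); N=np.array([.284,-.959,0]); Z=np.array([0,0,1.]); D=[180,0,-73.5]
def lidtcp(th,r=.158,off=.010):
    t=np.radians(th); return H+N*(r*np.cos(t)-.008*np.sin(t)-off)+Z*(r*np.sin(t)+.008*np.cos(t)+.008)
E
python3 - <<'E'
from h import *
A=lidtcp(81)-N*.03
plan([((A[0],A[1],.36),D,3),(A,D,4),(lidtcp(81)-N*.006,D,3)],0)
print(A)
for t in (81,75,70,65,60,50,40,30,20,10,5): q=lidtcp(t); print(t,round((q-H)@N*100,2),round(q[2]*100,2))
E
```

```text
0 -4.05 -0.86 1.31 0.0 -0.0 0.001
0 -4.05 -0.86 1.31 0.0 -0.0 0.001
0 -4.05 -0.86 1.31 0.0 -0.0 0.001
--
0 -0.0 -0.0 3.62 0.0 -0.0 -0.0
0 -0.0 -0.0 3.62 0.0 -0.0 -0.0
0 -0.0 -0.0 3.62 0.0 -0.0 -0.0
0 -0.0 -0.0 3.62 0.0 -0.0 -0.0
--
0 0.8 0.0 0.0 0.0 0.0 -0.0
0 0.8 0.0 0.0 0.0 0.0 -0.0
0 0.8 0.0 0.0 0.0 0.0 -0.0
--
[0.4974155  0.12003428 0.21530623]
81 0.68 21.53
75 2.32 21.27
70 3.65 20.92
65 4.95 20.46
60 6.21 19.88
50 8.55 18.42
40 10.59 16.57
30 12.29 14.39
20 13.58 11.96
10 14.43 9.33
5 14.68 7.97
```

Emit:
move_arm --moves '[0,-4,-0.9,1.3,0,0,0,0,-4,-0.9,1.3,0,0,0,0,-4.1,-0.8,1.3,0,0,0,0,0,0,3.6,0,0,0,0,0,0,3.6,0,0,0,0,0,0,3.6,0,0,0,0,0,0,3.6,0,0,0,0,0,0,0,0,0,0]'

```text
clock: 3.0
tool_pos: [0.4951, 0.1171, 0.2125]
orientation: [179.5, -0.1, -73.5]
force: [0.8, -0.1, 1.1]
opening: 0.0003
gripper_force: 0.0
```

Emit:
move_arm --moves '[0,0.6,0,0,0,0,0,0,0.6,0,0,0,0,0,0,0.6,0,0,0,0,0,0,0.5,0,0,0,0,0,0,0.5,0,0,0,0,0,0,0.3,0,0,0,0,0]'

```text
clock: 3.6
tool_pos: [0.5069, 0.0894, 0.2169]
orientation: [-180.0, 0.0, -73.4]
force: [-0.9, 0.7, -0.5]
opening: 0.0005
gripper_force: 0.5
```

```bash
python3 - <<'E'
from h import *
from plant import ctrl
o=ctrl.get_obs(); print(o['tool_pos'],o['orientation'],o['force'],(o['tool_pos']-H)@N)
E
```

```text
[0.50693479 0.08938101 0.21692712] [-1.79964165e+02  1.44833983e-02 -7.34069094e+01] [-0.85817884  0.71689625 -0.48050262] 0.008907290465427908
```

Emit:
move_arm --moves '[0,0.68,0,0.1,0,0,0,0,0.68,0,0.13,0,0,0,0,0.67,0,0.17,0,0,0,0,0.67,0,0.2,0,0,0,0,0.66,0,0.24,0,0,0,0,0.66,0,0.28,0,0,0,0,0.65,0,0.32,0,0,0,0,0.63,0,0.36,0,0,0]'

```text
clock: 4.4
tool_pos: [0.522, 0.0384, 0.1982]
orientation: [-180.0, -0.0, -73.4]
force: [-0.1, -0.7, 1.3]
opening: 0.0005
gripper_force: 0.3
```

```bash
python3 - <<'E'
from h import *
from plant import ctrl
o=ctrl.get_obs(); print(o['tool_pos'],o['force'],(o['tool_pos']-H)@N)
m,p,d=snap('side','s1'); c=cv2.resize(p[120:280,210:370],(600,600),interpolation=2); cv2.imwrite('pics/s1c.png',c[...,::-1])
E
```

```text
[0.52204445 0.03843641 0.19824274] [-0.12922357 -0.69520491  1.31013196] 0.06205430914367974
```

View pics/s1c.png

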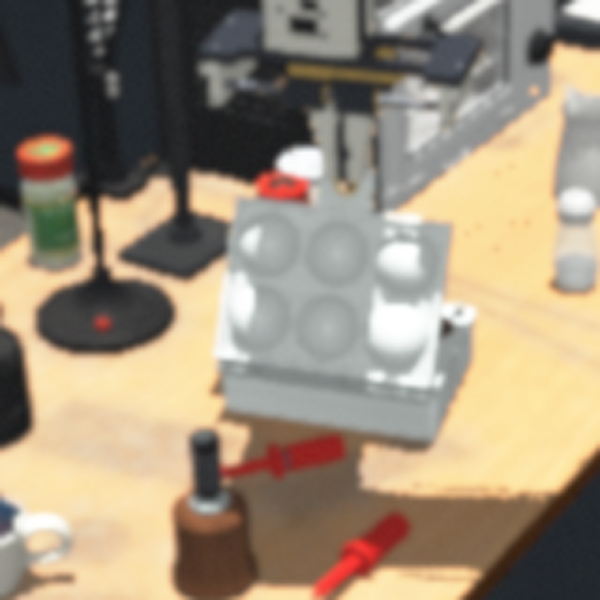

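The side crop shows the lid at about 60°, following the fingertip. The red look-alikes, which I haven't touched, are lying at about (300,455) and (365,555). The black pin still stands at (207,465).

Emit:
move_arm --moves '[0,0.61,0,0.34,0,0,0,0,0.59,0,0.36,0,0,0,0,0.57,0,0.38,0,0,0,0,0.56,0,0.4,0,0,0,0,0.54,0,0.42,0,0,0,0,0.52,0,0.44,0,0,0,0,0.51,0,0.45,0,0,0,0,0.49,0,0.46,0,0,0]'

```text
clock: 5.25
tool_pos: [0.5346, -0.0035, 0.1657]
orientation: [-180.0, -0.0, -73.4]
force: [-0.6, -0.6, 0.4]
opening: -0.0
gripper_force: 0.1
```

Emit:
move_arm --moves '[0,0.46,0,0.5,0,0,0,0,0.44,0,0.52,0,0,0,0,0.42,0,0.54,0,0,0,0,0.4,0,0.55,0,0,0,0,0.36,0,0.57,0,0,0,0,0.34,0,0.59,0,0,0,0,0.31,0,0.6,0,0,0,0,0.29,0,0.62,0,0,0]'

```text
clock: 6.05
tool_pos: [0.5431, -0.0322, 0.1206]
orientation: [180.0, 0.0, -73.4]
force: [0.5, -1.3, -0.2]
opening: 0.0009
gripper_force: 0.0
```

```bash
python3 - <<'E'
from h import *
from plant import ctrl
o=ctrl.get_obs(); print(o['tool_pos'],o['force'],(o['tool_pos']-H)@N)
for t in (20,15,10,7,5,4.3,2): q=lidtcp(t); print(t,round((q-H)@N*100,2),round(q[2]*100,2))
E
```

```text
[ 0.54312295 -0.03224291  0.12063157] [ 0.54093777 -1.29321018 -0.18560315] 0.1358220672788744
20 13.58 11.96
15 14.06 10.66
10 14.43 9.33
7 14.59 8.52
5 14.68 7.97
4.3 14.7 7.78
2 14.77 7.15
```

Emit:
move_arm --moves '[0,0.2,0,0.5,0,0,0,0,0.18,0,0.5,0,0,0,0,0.15,0,0.5,0,0,0,0,0.12,0,0.5,0,0,0,0,0.1,0,0.45,0,0,0,0,0.08,0,0.4,0,0,0,0,0.06,0,0.4,0,0,0,0,0.05,0,0.4,0,0,0]'

```text
clock: 6.85
tool_pos: [0.5458, -0.041, 0.0844]
orientation: [-180.0, -0.0, -73.4]
force: [0.4, 0.2, -0.2]
opening: 0.0005
gripper_force: 0.0
```

Emit:
move_arm --moves '[0,0,0,0.2,0,0,0,0,0,0,0.2,0,0,0,0,0,0,0.2,0,0,0,0,0,0,0.1,0,0,0,0,0,0,0,0,0,0]'

```text
clock: 7.35
tool_pos: [0.5459, -0.041, 0.0778]
orientation: [-180.0, -0.0, -73.4]
force: [-1.7, 0.0, 1.4]
opening: 0.0003
gripper_force: 0.9
```

Emit:
move_arm --moves '[0,0,0,-2,0,0,0,0,0,0,-4,0,0,0,0,-1,0,-4.5,0,0,0,0,-2.5,0,-4,0,0,0,2,-3,0,-4,0,0,0,4,-3,0,-2,0,0,0,4,0,0,0,0,0,0,4,0,0,0,0,0,0]'

```text
clock: 8.15
tool_pos: [0.5183, 0.0507, 0.283]
orientation: [-179.9, 0.0, -73.3]
force: [0.7, -0.1, -0.1]
opening: 0.0271
gripper_force: 0.0
```

```bash
python3 - <<'E'
from h import *
m,p,d=snap('wrist','w2'); snap('top','t2'); snap('side','s2')
E
```

```text
(no output)
```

View pics/w2.png

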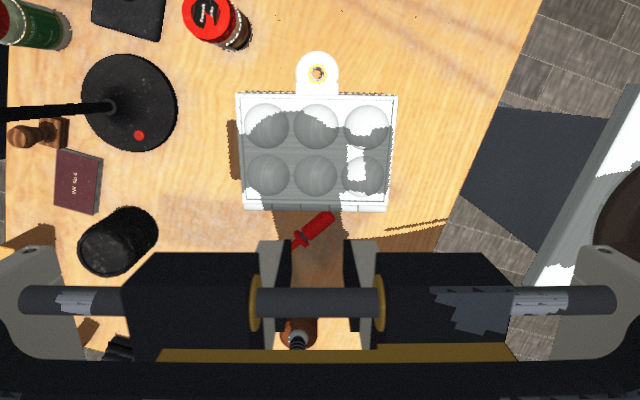

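The lid is now ajar over the base, with the brass-lined hole at (317,73). The pin shows between the fingers at (297,340).

```bash
python3 - <<'E'
from h import *
np.set_printoptions(precision=4,suppress=True)
m,p,d=load('w2'); mt,pt,dt=load('t2'); ms,ps,ds=load('s2')
def brass(p,u0,u1,v0,v1):
    hs=cv2.cvtColor(p,cv2.COLOR_RGB2HSV)[v0:v1,u0:u1]; mk=((hs[...,0]>12)&(hs[...,0]<32)&(hs[...,1]>60)).astype(np.uint8)
    n,l,st,ce=cv2.connectedComponentsWithStats(mk); 
    for i in range(1,n):
        if st[i,4]>4: print(st[i]+[u0,v0,0,0,0],ce[i]+[u0,v0])
print('w');brass(p,305,330,60,88)
print('t');brass(pt,310,340,170,200)
print('s');brass(ps,300,360,180,240)
print(plane(m,[(317.5,73.5)],.069))
# other: ear silhouette in the wrist picture ; hole expected
print('expected', H+N*.149)
# pin in top view t2
V=pt[185:225,195:230].max(2).astype(int); print(np.unique(V//20,return_counts=True))
b=cv2.resize(p[50:100,290:345],(440,400),interpolation=2); a=cv2.resize(pt[180:230,190:240],(400,400),interpolation=2); a=a[:,:360]
cv2.imwrite('pics/c2.png',np.hstack([b,a])[...,::-1])
print('base recheck', plane(load('w1')[0],[(299,112)],.05),plane(load('top0')[0],[(325.3,182.3)],.05))
E
```

```text
w
[308  64  19  20 130] [316.9846  73.2154]
[312  69  10  10  83] [316.5663  73.6265]
t
[315 170  25  30 396] [331.4596 184.6212]
[322 178   6   6  19] [324.4211 180.7895]
s
[ 300  180   60   60 1993] [340.0316 207.8981]
[[ 0.5462 -0.0434  0.069 ]]
expected [ 0.5463 -0.0451  0.05  ]
(array([ 3,  4,  5,  6,  7,  8,  9, 10, 11, 12]), array([ 60, 249, 108, 199,  30,  15,  12,  68, 645,  14]))
base recheck [[ 0.5465 -0.0445  0.05  ]] [[ 0.5471 -0.0465  0.05  ]]
```

View pics/c2.png

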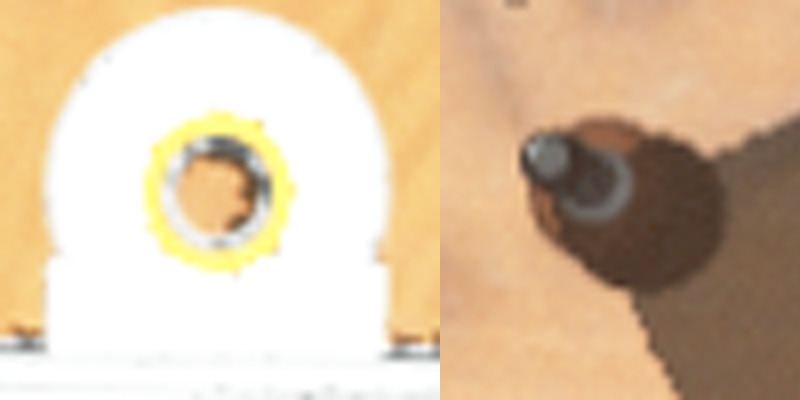

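```bash
python3 - <<'E'
from h import *
np.set_printoptions(precision=4,suppress=True)
mt,pt,dt=load('t2')
print(plane(mt,[(203.5,199.4)],.118),plane(mt,[(209,203.1)],.068))
A=np.array([.476,.281,.25]); B=np.array([.476,.281,.0])
# view pose: TCP 9cm to the +n side short of pin so camera overhead
plan([(A-N*.0-[0,0,0],D,6)],4)
mw,pw,dw=load('w2')
# red pins now (top)
hs=cv2.cvtColor(pt,cv2.COLOR_RGB2HSV); mk=((hs[...,0]<8)|(hs[...,0]>172))&(hs[...,1]>150)&(hs[...,2]>60); mk[:, :180]=0; mk[:170]=0; mk[:,290:]=0
n,l,st,ce=cv2.connectedComponentsWithStats(mk.astype(np.uint8))
for i in range(1,n):
    if st[i,4]>5: print('red',st[i],plane(mt,[ce[i],st[i,:2],st[i,:2]+st[i,2:4]],.01))
E
```

```text
[[0.4764 0.2797 0.118 ]] [[0.475  0.2795 0.068 ]]
4 -3.9 -0.43 0.52 0.0 -0.0 0.0
4 -3.9 -0.43 0.52 0.0 -0.0 0.0
4 -3.9 -0.43 0.52 0.0 -0.0 0.0
4 -3.9 -0.43 0.52 0.0 -0.0 0.0
4 -3.9 -0.43 0.52 0.0 -0.0 0.0
4 -3.9 -0.42 0.52 0.0 -0.0 0.0
--
red [241 187  10   7  16] [[0.5282 0.1924 0.01  ]
 [0.5357 0.205  0.01  ]
 [0.5151 0.1738 0.01  ]]
red [252 195   3   4   6] [[0.5087 0.1675 0.01  ]
 [0.5122 0.1707 0.01  ]
 [0.5003 0.1611 0.01  ]]
red [257 198   5   5   9] [[0.4982 0.1491 0.01  ]
 [0.5035 0.1553 0.01  ]
 [0.4887 0.1396 0.01  ]]
red [212 232  19   7  55] [[0.3932 0.2536 0.01  ]
 [0.3989 0.2822 0.01  ]
 [0.3799 0.225  0.01  ]]
red [233 232  15   7  74] [[0.3915 0.2008 0.01  ]
 [0.4005 0.2204 0.01  ]
 [0.3811 0.1752 0.01  ]]
```

```bash
python3 - <<'E'
from h import *
plan([((.450,.366,.332),[180,0,-73.4],7)],4)
E
```

```text
4 -4.61 -0.36 -0.72 0.0 -0.0 -0.0
4 -4.61 -0.36 -0.72 0.0 -0.0 -0.0
4 -4.61 -0.36 -0.72 0.0 -0.0 -0.0
4 -4.61 -0.36 -0.72 0.0 -0.0 -0.0
4 -4.61 -0.36 -0.72 0.0 -0.0 -0.0
4 -4.61 -0.36 -0.72 0.0 -0.0 -0.0
4 -4.61 -0.36 -0.72 0.0 -0.0 -0.0
--
```

Emit:
move_arm --moves '[4,-4.6,-0.35,-0.7,0,0,0,4,-4.6,-0.35,-0.7,0,0,0,4,-4.6,-0.35,-0.7,0,0,0,4,-4.6,-0.35,-0.7,0,0,0,4,-4.6,-0.35,-0.7,0,0,0,4,-4.6,-0.35,-0.7,0,0,0,4,-4.6,-0.35,-0.7,0,0,0,4,0,0,0,0,0,0]'

```text
clock: 9.1
tool_pos: [0.4496, 0.3694, 0.3302]
orientation: [179.9, -0.1, -73.3]
force: [-0.7, 0.3, -0.1]
opening: 0.0399
gripper_force: 0.0
```

Emit:
move_arm --moves '[4,0,0,0,0,0,0,4,0,0,0,0,0,0]'

```text
clock: 9.3
tool_pos: [0.4503, 0.3645, 0.3307]
orientation: [179.9, -0.1, -73.4]
force: [0.5, -0.9, -0.3]
opening: 0.0402
gripper_force: 0.0
```

```bash
python3 - <<'E'
from h import *
m,p,d=snap('wrist','w3'); np.set_printoptions(precision=4,suppress=True)
e=plane(m,[(0,0)],.118); 
# project predicted pin top
T=np.array(m['cam_to_world']); f=200/np.tan(np.radians(m['vertical_fov'])/2)
q=T[:3,:3].T@(np.array([.4755,.280,.118])-T[:3,3]); u=f*q[:2]/q[2]+[m['cx'],m['cy']]; print(u)
x,y=u.astype(int); x=min(max(x,50),590);y=min(max(y,50),350); print(x-50,y-50)
cv2.imwrite('pics/w3c.png',cv2.resize(p[y-50:y+50,x-50:x+50],(600,600),interpolation=2)[...,::-1])
E
```

```text
[316.4717  83.6663]
266 33
```

View pics/w3c.png

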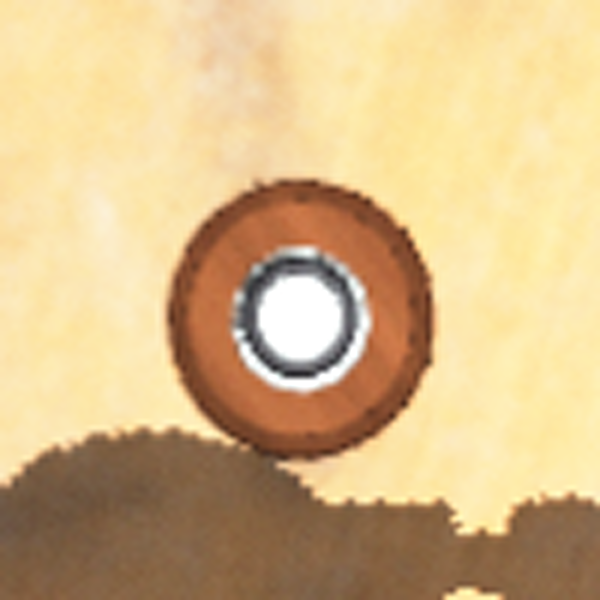

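The crop shows the handle top at full-picture pixel (315.4,85.6), nearly concentric with the collar and the stand.

```bash
python3 - <<'E'
from h import *
from plant import ctrl
np.set_printoptions(precision=4,suppress=True)
m,p,d=load('w3'); mt,_,_=load('t2'); m2,_,_=load('w2')
print(plane(m,[(315.4,85.6)],.118), two(m,[(315.4,85.6)],mt,[(203.5,199.4)]))
o=ctrl.get_obs(); print(o['tool_pos'],o['orientation'])
# depth heights
print(d[80:91,310:321].mean(), dep(m,[(315,85),(330,95)],d))
h=plane(m2,[(316.9,73.5)],.069)[0]; print('lid hole',h)
E
```

```text
[[0.4761 0.2817 0.118 ]] (array([0.4767, 0.2814, 0.1136]), np.float64(0.0011835355069190656))
[0.4504 0.3642 0.331 ] [179.9412  -0.0532 -73.4683]
0.3440297 [[0.4767 0.2813 0.1178]
 [0.4567 0.2866 0.0616]]
lid hole [ 0.5467 -0.0432  0.069 ]
```

```bash
python3 - <<'E'
from h import *
plan([((.4762,.2816,.17),D,4),((.4762,.2816,.081),D,4)],5)
E
```

```text
5 2.16 -0.03 4.03 0.0 -0.0 0.0
5 2.16 -0.03 4.03 0.0 -0.0 0.0
5 2.16 -0.03 4.03 0.0 -0.0 0.0
5 2.16 -0.03 4.03 0.0 -0.0 0.0
--
5 0.0 -0.0 2.22 -0.0 0.0 -0.0
5 0.0 -0.0 2.23 -0.0 0.0 -0.0
5 0.0 -0.0 2.22 -0.0 0.0 -0.0
5 0.0 -0.0 2.23 -0.0 0.0 -0.0
--
```

Emit:
move_arm --moves '[5,2.16,0.03,4,0,0,0,5,2.16,0.03,4,0,0,0,5,2.16,0.03,4,0,0,0,5,2.16,0.03,4,0,0,0,5,0,0,0,0,0,0,5,0,0,0,0,0,0]'

```text
clock: 9.95
tool_pos: [0.474, 0.2807, 0.1714]
orientation: [180.0, -0.1, -73.5]
force: [0.6, 0.8, 0.8]
opening: 0.0497
gripper_force: 0.0
```

```bash
python3 - <<'E'
from h import *
plan([((.4762,.2816,.0795),D,5)],5)
E
```

```text
5 -0.01 -0.05 1.84 0.0 -0.0 -0.0
5 -0.01 -0.05 1.84 0.0 -0.0 -0.0
5 -0.01 -0.05 1.84 0.0 -0.0 -0.0
5 -0.01 -0.05 1.84 0.0 -0.0 -0.0
5 -0.01 -0.05 1.84 0.0 -0.0 -0.0
--
```

Emit:
move_arm --moves '[5,0,-0.05,1.8,0,0,0,5,0,-0.05,1.8,0,0,0,5,0,-0.05,1.9,0,0,0,5,0,-0.05,1.9,0,0,0,5,0,-0.05,1.8,0,0,0,5,0,0,0,0,0,0,5,0,0,0,0,0,0]'

```text
clock: 10.65
tool_pos: [0.4768, 0.284, 0.0811]
orientation: [-179.9, 0.0, -73.4]
force: [-0.1, -1.1, -0.1]
opening: 0.0502
gripper_force: 0.0
```

```bash
python3 - <<'E'
from h import *
plan([((.4762,.2816,.0795),D,1)],5)
E
```

```text
5 0.21 0.12 0.16 -0.002 0.001 0.002
--
```

Emit:
move_arm --moves '[5,0,0,0,0,0,0]'

```text
clock: 10.75
tool_pos: [0.4769, 0.2841, 0.0814]
orientation: [-179.9, 0.1, -73.4]
force: [0.2, -0.2, -0.3]
opening: 0.05
gripper_force: 0.0
```

Emit:
move_arm --moves '[5,0,0,0,0,0,0]'

```text
clock: 10.85
tool_pos: [0.4765, 0.2838, 0.0811]
orientation: [-179.9, 0.1, -73.4]
force: [-0.2, 0.1, -0.6]
opening: 0.0497
gripper_force: 0.0
```

Emit:
move_arm --moves '[5,0,0,0,0,0,0]'

```text
clock: 10.95
tool_pos: [0.4763, 0.2836, 0.0806]
orientation: [-179.9, 0.0, -73.4]
force: [-0.0, -0.6, 0.3]
opening: 0.0499
gripper_force: 0.0
```

Emit:
move_arm --moves '[5,0.2,0,0.1,0,0,0,5,0,0,0,0,0,0,1.8,0,0,0,0,0,0,1.8,0,0,0,0,0,0,1.8,0,0,0,0,0,0,1.8,0,0,0,0,0,0,1.8,0,0,0,0,0,0,1.8,0,0,0,0,0,0]'

```text
clock: 11.75
tool_pos: [0.4765, 0.2813, 0.0786]
orientation: [180.0, 0.0, -73.4]
force: [0.3, 0.2, -0.8]
opening: 0.0205
gripper_force: 30.0
```

Emit:
move_arm --moves '[1.5,0,0,-1,0,0,0,1.5,0,0,-1.5,0,0,0,1.5,0,0,-2,0,0,0,1.5,0,0,-2,0,0,0,1.5,0,0,-2,0,0,0,1.5,0,0,-2,0,0,0,1.5,0,0,-1.5,0,0,0,1.5,0,0,0,0,0,0]'

```text
clock: 12.55
tool_pos: [0.4775, 0.2821, 0.2017]
orientation: [-179.8, 0.1, -73.4]
force: [0.3, 0.7, -0.9]
opening: 0.0204
gripper_force: 30.0
```

```bash
python3 - <<'E'
from h import *
from plant import ctrl
print(ctrl.get_obs()['tool_pos'])
snap('side','s3'); snap('top','t3')
plan([((.5465,-.045,.20),D,9)],1.5)
m,p,d=load('s3'); T=np.array(m['cam_to_world']); f=200/np.tan(np.radians(m['vertical_fov'])/2)
q=T[:3,:3].T@(np.array([.4762,.2816,.15])-T[:3,3]); u=(f*q[:2]/q[2]+[m['cx'],m['cy']]).astype(int); print(u)
cv2.imwrite('pics/s3c.png',cv2.resize(p[u[1]-60:u[1]+60,u[0]-60:u[0]+60],(600,600),interpolation=2)[...,::-1])
E
```

```text
[0.47748583 0.28207532 0.20166132]
1.5 3.7 0.29 -0.02 -0.0 0.0 0.0
1.5 3.7 0.29 -0.01 -0.0 0.0 0.0
1.5 3.7 0.29 -0.01 -0.0 0.0 0.0
1.5 3.7 0.29 -0.01 -0.0 0.0 0.0
1.5 3.7 0.29 -0.01 -0.0 0.0 0.0
1.5 3.7 0.28 -0.01 -0.0 0.0 0.0
1.5 3.7 0.28 -0.01 -0.0 0.0 0.0
1.5 3.7 0.28 -0.01 -0.0 0.0 0.0
1.5 3.7 0.28 -0.01 -0.0 0.0 0.0
--
[262 224]
```

View pics/s3c.png

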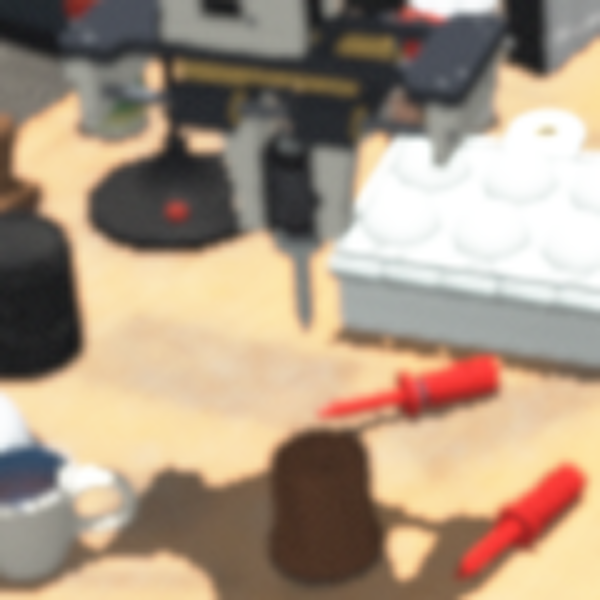

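The crop shows the pin clear of the stand, gripped by its black handle, with the tip at side pixel (262.6,229).

```bash
python3 - <<'E'
from h import *
np.set_printoptions(precision=4,suppress=True)
m,p,d=load('s3')
tip=(202+305/5-.4,164+327/5-.4); col=(202+291/5-.4,164+238/5-.4)
print('tip',tip,plane(m,[tip],.135), 'collar',plane(m,[col],.188))
# intersection of tip ray with the vertical plane through the TCP facing the camera
T=np.array([.4772,.282]); 
for n,uv in(('tip',tip),('col',col)):
    o,r=ray(m,[uv]); r=r[0]; h=r[:2]/np.linalg.norm(r[:2]); s=((T-o[:2])@h)/(r[:2]@h); q=o+r*s; print(n,q,'lateral',(q[:2]-T)@[-h[1],h[0]])
mt,pt,dt=load('t3')
E
```

```text
tip (262.6, 229.0) [[0.4804 0.2787 0.135 ]] collar [[0.482 0.282 0.188]]
tip [0.4775 0.2823 0.138 ] lateral 0.0004035568703872026
col [0.4801 0.2844 0.1899] lateral 0.003740489886282722
```

Emit:
move_arm --moves '[1.5,3.7,0.3,0,0,0,0,1.5,3.7,0.3,0,0,0,0,1.5,3.7,0.3,0,0,0,0,1.5,3.7,0.3,0,0,0,0,1.5,3.7,0.3,0,0,0,0,1.5,3.7,0.3,0,0,0,0,1.5,3.7,0.3,0,0,0,0,1.5,3.7,0.3,0,0,0,0]'

```text
clock: 13.45
tool_pos: [0.5376, -0.0109, 0.1976]
orientation: [179.9, 0.0, -73.4]
force: [0.5, 0.0, -1.1]
opening: 0.0206
gripper_force: 30.0
```

Emit:
move_arm --moves '[1.5,3,0.1,2,0,0,0,1.5,0.5,0.1,1,0,0,0,1.5,0,0,0,0,0,0,1.5,0,0,0,0,0,0,1.5,0,0,0,0,0,0,1.5,0,0,0,0,0,0]'

```text
clock: 14.05
tool_pos: [0.5465, -0.0424, 0.1693]
orientation: [-179.9, -0.0, -73.3]
force: [-0.5, 0.1, -0.4]
opening: 0.0203
gripper_force: 30.0
```

```bash
python3 - <<'E'
from h import *
from plant import ctrl
np.set_printoptions(precision=4,suppress=True)
o=ctrl.get_obs();print(o['tool_pos'],o['orientation'])
plan([((.5466,-.0445,.155),D,2)],1.5)
for n in('wrist','side','top'): snap(n,n[0]+'4')
E
```

```text
[ 0.5465 -0.0424  0.1693] [-179.9323   -0.0027  -73.3045]
1.5 0.1 0.03 0.72 -0.001 -0.0 0.002
1.5 0.1 0.03 0.72 -0.001 -0.0 0.002
--
```

Emit:
move_arm --moves '[1.5,0.1,0,1,0,0,0,1.5,0.1,0,1,0,0,0,1.5,0,0,0.3,0,0,0,1.5,0,0,0,0,0,0,1.5,0,0,0,0,0,0,1.5,0,0,0,0,0,0,1.5,0,0,0,0,0,0]'

```text
clock: 14.9
tool_pos: [0.547, -0.0453, 0.146]
orientation: [-180.0, -0.0, -73.4]
force: [0.2, -0.3, -0.5]
opening: 0.0205
gripper_force: 30.0
```

```bash
python3 - <<'E'
from h import *
from plant import ctrl
np.set_printoptions(precision=4,suppress=True)
o=ctrl.get_obs();print(o['tool_pos'],o['orientation'],o['force'])
plan([((.5468,-.0443,.138),D,1)],1.5)
E
```

```text
[ 0.547  -0.0453  0.146 ] [-179.9668   -0.0029  -73.3834] [ 0.2423 -0.3493 -0.5132]
1.5 -0.1 -0.01 0.8 -0.001 -0.0 0.002
--
```

Emit:
move_arm --moves '[1.5,-0.07,0,0.5,0,0,0,1.5,0,0,0.5,0,0,0,1.5,0,0,0.5,0,0,0,1.5,0,0,0.5,0,0,0,1.5,0,0,0,0,0,0,1.5,0,0,0,0,0,0]'

```text
clock: 15.5
tool_pos: [0.5466, -0.0447, 0.1254]
orientation: [180.0, -0.0, -73.4]
force: [-0.5, -0.6, -0.6]
opening: 0.0206
gripper_force: 30.0
```

Emit:
move_arm --moves '[1.5,0,0,0.4,0,0,0,1.5,0,0,0.4,0,0,0,1.5,0,0,0.3,0,0,0,1.5,0,0,0.3,0,0,0,1.5,0,0,0,0,0,0,1.5,0,0,0,0,0,0]'

```text
clock: 16.1
tool_pos: [0.5466, -0.0446, 0.1116]
orientation: [180.0, -0.0, -73.4]
force: [-0.2, -0.3, -0.1]
opening: 0.0205
gripper_force: 30.0
```

Emit:
move_arm --moves '[1.5,0,0,0.3,0,0,0,1.5,0,0,0.3,0,0,0,1.5,0,0,0.3,0,0,0,1.5,0,0,0.3,0,0,0,1.5,0,0,0,0,0,0,1.5,0,0,0,0,0,0]'

```text
clock: 16.7
tool_pos: [0.5466, -0.0446, 0.0995]
orientation: [180.0, -0.0, -73.4]
force: [0.7, 0.0, 0.2]
opening: 0.0204
gripper_force: 30.0
```

Emit:
move_arm --moves '[1.5,0,0,0.3,0,0,0,1.5,0,0,0.3,0,0,0,1.5,0,0,0.2,0,0,0,1.5,0,0,0.2,0,0,0,1.5,0,0,0,0,0,0,1.5,0,0,0,0,0,0]'

```text
clock: 17.3
tool_pos: [0.5466, -0.0446, 0.0896]
orientation: [180.0, -0.0, -73.4]
force: [0.5, 0.5, -1.8]
opening: 0.0205
gripper_force: 30.0
```

Emit:
move_arm --moves '[1.5,0,0,0.3,0,0,0,1.5,0,0,0.2,0,0,0,1.5,0,0,0.2,0,0,0,1.5,0,0,0.2,0,0,0,1.5,0,0,0,0,0,0,1.5,0,0,0,0,0,0]'

```text
clock: 17.9
tool_pos: [0.5468, -0.0446, 0.0807]
orientation: [-180.0, -0.0, -73.4]
force: [0.1, -0.9, 1.9]
opening: 0.0203
gripper_force: 30.0
```

Emit:
move_arm --moves '[1.5,0,0,0.2,0,0,0,1.5,0,0,0.2,0,0,0,1.5,0,0,0.1,0,0,0,1.5,0,0,0,0,0,0,1.5,0,0,0,0,0,0]'

```text
clock: 18.4
tool_pos: [0.5468, -0.0447, 0.0757]
orientation: [-180.0, -0.0, -73.4]
force: [1.9, -2.0, 3.8]
opening: 0.0205
gripper_force: 30.0
```

Emit:
move_arm --moves '[1.5,0,0,0.1,0,0,0,1.5,0,0,0.1,0,0,0,1.5,0,0,0,0,0,0]'

```text
clock: 18.7
tool_pos: [0.5469, -0.0448, 0.0745]
orientation: [-180.0, -0.0, -73.4]
force: [-1.7, -2.7, 10.9]
opening: 0.0204
gripper_force: 30.0
```

Emit:
move_arm --moves '[1.5,0,0,0.1,0,0,0,1.5,0,0,0.1,0,0,0,1.5,0,0,0,0,0,0]'

```text
clock: 19.0
tool_pos: [0.5471, -0.0448, 0.0743]
orientation: [-179.9, -0.1, -73.3]
force: [-7.8, -1.6, 28.4]
opening: 0.0207
gripper_force: 30.0
```

Emit:
move_arm --moves '[1.5,0,0,-0.06,0,0,0,1.5,0,0,0,0,0,0,1.5,0,0,0,0,0,0,1.5,0,0,0,0,0,0]'

```text
clock: 19.4
tool_pos: [0.547, -0.0448, 0.0743]
orientation: [-179.9, -0.0, -73.3]
force: [-6.6, -2.6, 22.9]
opening: 0.0204
gripper_force: 30.0
```

```bash
python3 - <<'E'
from h import *
from plant import ctrl
np.set_printoptions(precision=4,suppress=True)
m,p,d=snap('side','s5'); snap('top','t5')
for k in range(2):
    o=ctrl.get_obs();print(o['tool_pos'],o['force'],o['opening'],o['gripper_force'])
T=np.array(m['cam_to_world']); 
# lid height: cloud of plate over mould, in mould frame
m,p,d=load('s5'); vv,uu=np.mgrid[185:245,255:350]; ok=d[vv,uu]>0; P=dep(m,np.c_[uu[ok],vv[ok]],d)
m2,p2,d2=load('s3'); ok2=d2[vv,uu]>0; P2=dep(m2,np.c_[uu[ok2],vv[ok2]],d2)
E_=np.array([.959,.284,0])
for Q in (P2,P):
    n=(Q-H)@N; e=(Q-H)@E_
    for a,b in((.0,.02),(.02,.05),(.05,.08),(.08,.105),(.105,.122)):
        s=Q[(n>a)&(n<b)&(abs(e)<.08)&(Q[:,2]>.05)]; print((a,b),len(s),np.percentile(s[:,2],[10,50,95]) if len(s) else '')
E
```

```text
[ 0.547  -0.0448  0.0743] [-5.4786 -1.6874 23.4188] 0.020776978310143853 29.99045580625534
[ 0.547  -0.0448  0.0743] [-5.4786 -1.6874 23.4188] 0.020776978310143853 29.99045580625534
(0.0, 0.02) 349 [0.0556 0.0609 0.0718]
(0.02, 0.05) 373 [0.0597 0.0721 0.0796]
(0.05, 0.08) 332 [0.0609 0.0673 0.0802]
(0.08, 0.105) 211 [0.0644 0.0762 0.0839]
(0.105, 0.122) 69 [0.0639 0.0675 0.073 ]
(0.0, 0.02) 308 [0.055  0.0601 0.0694]
(0.02, 0.05) 367 [0.0571 0.0687 0.0764]
(0.05, 0.08) 266 [0.0558 0.0614 0.0729]
(0.08, 0.105) 256 [0.0579 0.0698 0.0772]
(0.105, 0.122) 53 [0.0559 0.0584 0.0642]
```

The lid dropped about 9 mm near the ear and is now level. The collar is against a hard stop at 23 N with the handle still gripped, so I'm handing in.

```bash
python3 -c "
from plant import ctrl
print(ctrl.close_job())"
```

```text
the job is handed in; nothing more can be done
None
```

The mould is closed and the black-handled pin is pushed home, squeezing the halves shut with about 23 N of downward force; the gripper still holds the handle, and the job was handed in at about 19.5 s.

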